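# Fold the slide retainer down and shut the slide case

### The arm

A 6-joint arm with a two-finger parallel gripper is mounted at the origin on a cart in front of the work surface, level with it; the furniture and walls round the work are solid. World frame = base frame: x ahead of the robot, y to its left, z up, the work surface at z = 0. Lengths are in m, angles in degrees, forces in N, time in s.
With the tool pointing down it reaches from about 0.325 to 0.85 m from the base axis. Payload 15.5 kg.
Tool frame: the origin (TCP) lies midway between the tips of the shut fingers; the grasp point (between the pads) lies 19 mm behind it; y points along the fingers, x is the direction in which the jaws open and shut, and the axes are right-handed (so a half turn about y gives the same grasp; the last joint's range is limited). The gripper opens to 91 mm and grips with 3 to 60 N. Pads are 32 mm wide; open, the fingers measure 118 mm over their backs; the gripper's body (76 mm by 178 mm) begins 60 mm behind the grasp point.
Start: joints at [-69.07, 28.281, 77.091, -0, 74.628, -5.472], TCP at [0.278, -0.56, 0.214] pointing down, gripper open.
Joint ranges: [-166.48, 166.48], [-47.26, 123.95], [12.59, 153.08], [-70.14, 250.14], [6.76, 159.57], [-176.63, 176.63]. Speed limits (degrees/s): [108.29, 108.29, 147.25, 172.46, 172.46, 172.46].

### API

Orientations are given as a 3x3 rotation matrix whose columns are the frame's x, y, z axes.
In Python, from bench import ctrl gives the robot as it stands. The module is installed in compiled form; this text tells all that it offers. Calls block until the motion is done:
- ctrl.goto(position, orientation): joint-space move of the TCP to a pose.
- ctrl.move_l(position, vel=0.15, ori=None, contact_N=None): straight line of the TCP; ori=None keeps the orientation; vel is the mean speed in m/s. With contact_N (N) it stops when the force on the tool has changed by that much, and returns True; else False.
- ctrl.movej(angles): joint-space move.
- ctrl.command_gripper(opening): opening from 0.0 (shut) to 1.0 (fully open); the grip force is fixed at half the most; returns when the fingers have stopped.
- ctrl.sleep(seconds).
- ctrl.ik(position, orientation): joint angles nearest the present ones, or None.
- ctrl.read_camera(name): name is "side" or "top" or "wrist"; returns the picture (400x640x3 uint8, blue, green, red); there is no depth.
- ctrl.camera_params(name): a dict with "fx", "fy", "cx", "cy" (pixels), "D" ([k1, k2, p1, p2, k3] as OpenCV has them; the pictures are not rectified), "pose" (4x4, takes a point from camera to world coordinates); the wrist camera has in their place "T_tool_cam" (4x4, takes a point from camera to tool coordinates, whose origin is the TCP and whose axes are the tool frame's). Camera axes: x right, y up, looking along -z (the intrinsics and any distortion apply to the point x, -y, -z); pixel columns grow to the right and rows downward; lengths in m; the calibration is good to about 2 mm. A picture is of the moment at which its call begins: read the wrist's pose just before it. camera_params takes no time and is no camera call.
A pose or a line that the arm cannot do raises ctrl.MotionError and nothing moves.
- ctrl.sign_off(): hands the job in, once; it reports no verdict.
Readings, each from a call of its own:
- ctrl.current_t(): time.
- ctrl.current_q(): joint angles.
- ctrl.current_dq(): joint speeds.
- ctrl.current_effort(): joint torques, N m.
- ctrl.current_tool_pos(): TCP position.
- ctrl.current_eef_rot(): TCP orientation.
- ctrl.current_contact_force(): force on the tool from outside, world axes, zero at the start.
- ctrl.current_wrist_torque(): the same for the moment, N m.
- ctrl.current_grip_width(): opening from 0.0 (shut) to 1.0 (fully open).
Only numpy, scipy, OpenCV 4.12 (cv2) and the standard library are available. Lean on these libraries where they do the work, as an engineer would, in place of code of your own. Each camera call takes 0.05 s, during which the arm holds its last target. There are 200 camera calls.

### The job

Close up the slide case: first push the upright orange flap over so that it lies fully folded down on the glass slides, and only then swing the blue cover down over it until it is fully shut. Do it all by pushing and pressing with the fingers: never take the flap or the cover between the fingers, and do not disturb the little box of cover glasses in the case or the glassware standing around it. Finish with the hand clear.

Things in the scene. Friction and masses are not known exactly. Their poses are not given: they have to be found in the camera images.
- slide_case: grey open slide case, 130 mm deep (its x), 90 mm wide (its y), rim 60 mm above the bench, walls 4 mm, fixed. Origin: centre of its underside; z up; +x points to the side where the blue cover is hinged (roughly the robot's left), -x to the orange flap's hinge side. Slides stand in it on the flap's side, tops 32 mm up; a 37 mm wide compartment lies on the cover-hinge side
- flap (a joint): angle of the orange flap: 0 = folded flat inside the rim over the slides, 1.57 = upright (starts near it; limit 1.75). Pivot friction (0.045 N m) keeps it where it is left; no spring, no catch. Plate 72 mm wide (case's y), 75 mm from pivot to free edge, 5 mm thick; folded, it reaches from the pivot 75 mm towards the case's +x, its top 53.5 mm above the bench
- flap_hinge (a point): middle of the flap's pivot line (which runs along the case's y): 57 mm from the case's centre towards its -x, 47.5 mm above the bench. The flap's middle plane lies 3.5 mm off this line, on the upper side when folded (the outer, -x side when upright). Axes: x from the pivot along the flap to its free edge, z out of its upper side
- flap_edge (a point): middle of the flap's free edge, in mid-thickness (75 mm from the pivot); about 122 mm above the bench when upright
- flap_mid (a point): middle of the flap plate (mid-length, mid-width, mid-thickness); axes as flap_hinge
- cover (a joint): angle of the blue cover: 0 = shut flat on the rim, 1.57 = upright (starts near it; limit 1.85). A stiff hinge (0.2 N m friction, no spring or catch) holds it at any angle: push it all the way down. Flat plate 92 mm wide (case's y), 134 mm from hinge to free edge, 6 mm thick, 0.14 kg. Shut, its top is 67 mm above the bench. A standing flap stops it
- cover_hinge (a point): point on the cover's hinge line, half-way along it, at the underside of the cover: 65 mm from the case's centre towards the case's +x, 61 mm above the bench; the line runs along the case's y
- cover_edge (a point): middle of the cover's free edge, in mid-thickness (134 mm from the hinge line); about 195 mm above the bench when upright
- cover_mid (a point): middle of the cover plate (mid-length, mid-width, mid-thickness). Axes: x from the free edge towards the hinge, y along the hinge, z out of the cover's outer face (up when shut)
- cover_glasses: little white and green box of cover glasses, 27x27x19 mm, loose in the case's narrow compartment by the cover hinge. Origin: centre of its underside. To be left alone
- amber_dropper: amber dropping bottle with a dark rubber teat, 39 mm across, 120 mm tall, loose on the bench about 85 mm outside the case's flap side. Origin: centre of its underside. To be left alone
- clear_dropper: clear dropping bottle with a dark rubber teat, 39 mm across, 120 mm tall, loose on the bench about 85 mm outside the case's flap side. Origin: centre of its underside. To be left alone
- conical_flask: small glass conical flask with blue contents, 61 mm across, 99 mm tall, loose on the bench about 100 mm outside the case's cover-hinge side. Origin: centre of its underside. To be left alone
- petri_dish: glass petri dish, 93 mm across, 16 mm tall, loose on the bench at the right. Origin: centre of its underside. To be left alone

How it is judged:
By the outcome, as a careful person would: the job done as asked, in the order asked, and still so for the second after the job is handed in, with the robot touching nothing.
It also fails if it takes over 54 s, if anything falls off the work surface, if the arm or the gripper's body presses on something with over 40 N, if the wrist force passes 120 N, or if a joint passes its speed limit or range.

## Working session

There is one attempt and no reset: what is moved stays moved. The work goes in short steps, each a Python script; the robot and the scene stay as the last script left them, time stands still between calls to the robot, and variables do not carry over. Pictures are saved under pics/ and viewed, about 8 in all and at most 12, crops included, and the job is handed in when it is done.

```bash
mkdir -p pics
python3 - <<'E'
from bench import ctrl
import cv2,numpy as np
for n in("side","top"):
    cv2.imwrite(f"pics/{n}0.png",ctrl.read_camera(n)); p=ctrl.camera_params(n); print(n,{k:(np.round(v,4).tolist()) for k,v in p.items()})
print(np.round(ctrl.camera_params("wrist")["T_tool_cam"],3), np.round(ctrl.current_eef_rot(),3),ctrl.current_t())
E
```

```text
side {'fx': 517.3446, 'fy': 517.3446, 'cx': 316.0201, 'cy': 199.232, 'D': [-0.0352, 0.0, 0.0, 0.0, 0.0], 'pose': [[0.9894, 0.0432, -0.1387, 0.2796], [-0.1444, 0.3924, -0.9084, -1.3162], [0.0152, 0.9188, 0.3945, 0.6731], [0.0, 0.0, 0.0, 1.0]]}
top {'fx': 486.7316, 'fy': 486.7316, 'cx': 327.0999, 'cy': 198.4028, 'D': [-0.0719, 0.0, 0.0, 0.0, 0.0], 'pose': [[-0.0194, 0.9875, -0.1562, 0.3132], [-0.9998, -0.0208, -0.0078, 0.0284], [-0.011, 0.1561, 0.9877, 1.3721], [0.0, 0.0, 0.0, 1.0]]}
[[ 1.     0.001  0.    -0.   ]
 [-0.     0.235 -0.972 -0.171]
 [-0.001  0.972  0.235  0.065]
 [ 0.     0.     0.     1.   ]] [[ 0.445 -0.     0.896]
 [-0.896  0.001  0.445]
 [-0.001 -1.     0.   ]] 0.1
```

View pics/side0.png

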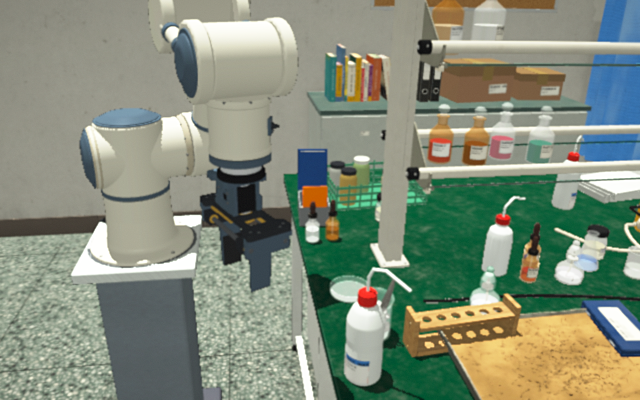

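View pics/top0.png

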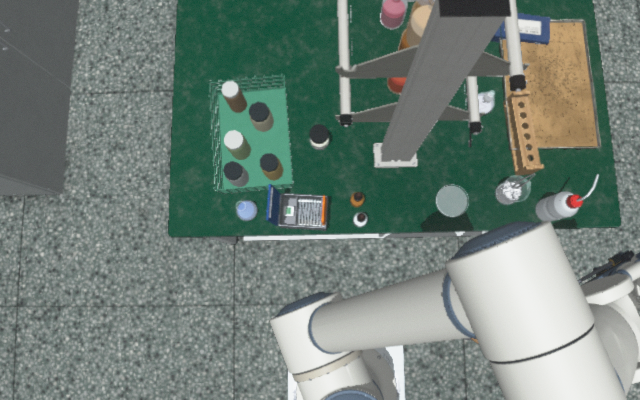

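The top view shows the case at about (302,211), the blue cover at (272,205), the flap at (325,211), the flask at (246,210) and the droppers at (358,200) and (361,219). I'll enlarge both views.

Run:
```python
import cv2,numpy as np
a=cv2.imread("pics/top0.png")[175:240,225:385]; b=cv2.imread("pics/side0.png")[135:255,280:440]
a=cv2.resize(a,None,fx=5,fy=5,interpolation=cv2.INTER_CUBIC)
b=cv2.resize(b[:, :120],None,fx=2.2,fy=2.2,interpolation=cv2.INTER_CUBIC)
c=np.zeros((a.shape[0]+b.shape[0],800,3),np.uint8);c[:a.shape[0]]=a;c[a.shape[0]:,:b.shape[1]]=b
print(c.shape);cv2.imwrite("pics/crop0.png",c)
```

```text
(589, 800, 3)
```

View pics/crop0.png

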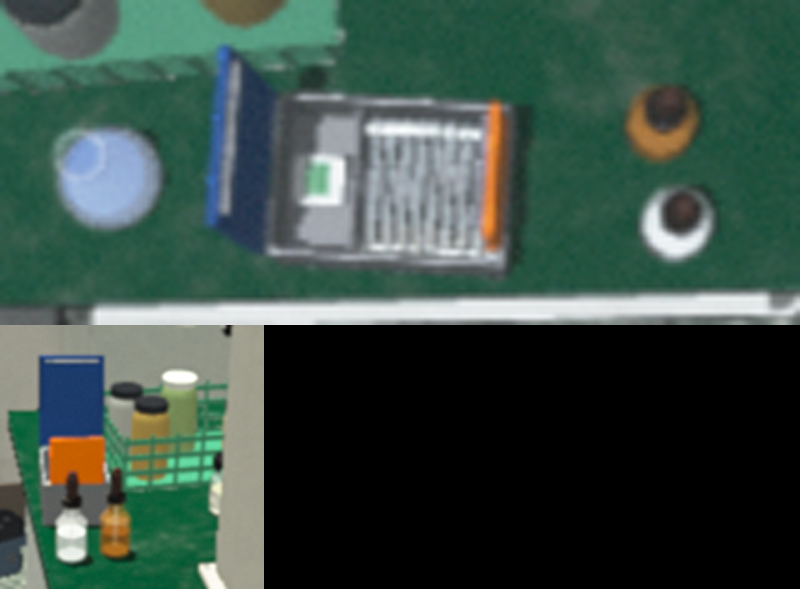

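```bash
cat > h.py <<'E'
from bench import ctrl
import cv2,numpy as np
def ray(n,px,z,pose=None):
    p=ctrl.camera_params(n);K=np.array([[p["fx"],0,p["cx"]],[0,p["fy"],p["cy"]],[0,0,1]])
    T=p["pose"] if pose is None else pose
    q=cv2.undistortPoints(np.array(px,float).reshape(-1,1,2),K,np.array(p["D"]))[:,0]
    d=np.c_[q[:,0],-q[:,1],-np.ones(len(q))]@T[:3,:3].T
    z=np.broadcast_to(z,len(q)); return T[:3,3]+d*((z-T[2,3])/d[:,2])[:,None]
def proj(n,P,pose=None):
    p=ctrl.camera_params(n);K=np.array([[p["fx"],0,p["cx"]],[0,p["fy"],p["cy"]],[0,0,1]])
    T=p["pose"] if pose is None else pose
    c=(np.atleast_2d(P)-T[:3,3])@T[:3,:3]; c=c*[1,-1,-1]
    return cv2.projectPoints(c,np.zeros(3),np.zeros(3),K,np.array(p["D"]))[0][:,0]
def wpose():
    T=np.eye(4);T[:3,:3]=ctrl.current_eef_rot();T[:3,3]=ctrl.current_tool_pos()
    return T@ctrl.camera_params("wrist")["T_tool_cam"]
E
python3 - <<'E'
from h import *
uv=np.array([[512,103],[508,270],[268,252],[280,93],[497,102],[492,247],[224,50],[211,222],[668,105],[683,212],[110,180],[327,178]])
z=[.06]*4+[.122]*2+[.195]*2+[.12,.12,.03,.04]
for n,p in zip("rimTR rimBR rimBL rimTL flap1 flap2 cov1 cov2 amber clear flask cg".split(),ray("top",uv/5+[225-.4,175-.4],z)):print(n,p.round(4))
E
```

```text
rimTR [0.5297 0.0389 0.06  ]
rimBR [0.4382 0.0428 0.06  ]
rimBL [0.4506 0.1728 0.06  ]
rimTL [0.5379 0.1659 0.06  ]
flap1 [0.5201 0.0462 0.122 ]
flap2 [0.4444 0.0502 0.122 ]
cov1 [0.5369 0.1793 0.195 ]
cov2 [0.4517 0.1857 0.195 ]
amber [ 0.517  -0.0428  0.12  ]
clear [ 0.4607 -0.049   0.12  ]
flask [0.4958 0.2644 0.03  ]
cg [0.4931 0.1421 0.04  ]
```

```bash
cat >> h.py <<'E'
C=np.array([.4890,.1050]); X=np.array([.075,.997]);X/=np.linalg.norm(X); Y=np.array([-X[1],X[0]])
R=np.array([[-Y[0],0,X[0]],[-Y[1],0,X[1]],[0,-1,0]])
def W(x,z,y=0): return np.r_[C+x*X+y*Y,z]
E
python3 - <<'E'
from h import *
from scipy.spatial.transform import Rotation as Ro
# shelf rail ends: rough triangulation side vs top
for s in([413,173],[420,47],[383,133]):
  for t in([345,120],[475,127],[517,83],[345,70]):
    zs=np.linspace(.05,1.1,106);a=np.vstack([ray("side",[s],z) for z in zs]);b=np.vstack([ray("top",[t],z) for z in zs])
    i=np.argmin(np.linalg.norm(a-b,axis=1));print(s,t,a[i].round(2),np.linalg.norm(a[i]-b[i]).round(3))
print("case corners", [W(x,.06,y).round(4).tolist() for x in(-.065,.065) for y in(-.045,.045)])
for n,x,z in(("hover",-.092,.25),("flap",-.092,.1),("end",-.018,.055),("cov",.116,.17),("covend",-.03,.067)):
    print(n,W(x,z).round(3),np.round(ctrl.ik(W(x,z),R),0) if ctrl.ik(W(x,z),R) is not None else None)
E
```

```text
[413, 173] [345, 120] [ 0.75 -0.03  0.18] 0.046
[413, 173] [475, 127] [ 0.64 -0.32  0.29] 0.007
[413, 173] [517, 83] [ 0.61 -0.39  0.32] 0.126
[413, 173] [345, 70] [ 0.76 -0.    0.17] 0.088
[420, 47] [345, 120] [ 0.73 -0.04  0.52] 0.143
[420, 47] [475, 127] [ 0.64 -0.29  0.55] 0.1
[420, 47] [517, 83] [ 0.64 -0.29  0.55] 0.018
[420, 47] [345, 70] [ 0.73 -0.04  0.52] 0.057
[383, 133] [345, 120] [ 0.66 -0.01  0.29] 0.008
[383, 133] [475, 127] [ 0.58 -0.28  0.37] 0.04
[383, 133] [517, 83] [ 0.56 -0.35  0.39] 0.153
[383, 133] [345, 70] [ 0.66 -0.01  0.29] 0.131
case corners [[0.529, 0.0368, 0.06], [0.4393, 0.0436, 0.06], [0.5387, 0.1664, 0.06], [0.449, 0.1732, 0.06]]
hover [0.482 0.013 0.25 ] [-6. 15. 94. -0. 72. -1.]
flap [0.482 0.013 0.1  ] [ -6.  26. 104.  -0.  49.  -1.]
end [0.488 0.087 0.055] [  3.  31. 105.  -0.  44.   8.]
cov [0.498 0.221 0.17 ] [18. 25. 92. -0. 64. 22.]
covend [0.487 0.075 0.067] [  2.  30. 105.  -0.  45.   6.]
```

Run:
```python
from h import *
R0=ctrl.current_eef_rot()
ctrl.move_l([.25,-.42,.27],.25,ori=R0)
ctrl.goto([.38,-.12,.27],R)
ctrl.command_gripper(0)
ctrl.goto(W(-.092,.25),R)
T=wpose();np.save("T1.npy",T)
im=ctrl.read_camera("wrist");cv2.imwrite("pics/w1raw.png",im)
P=[W(x,.06,y) for x in(-.065,.065) for y in(-.045,.045)]+[W(-.057-.0035,.1225,y) for y in(-.036,.036)]
for u in proj("wrist",P,T): cv2.circle(im,tuple(int(round(v)) for v in u),3,(255,0,255),1)
cv2.imwrite("pics/w1.png",im);print(ctrl.current_t(),ctrl.current_tool_pos(),ctrl.current_contact_force())
```

```text
4.2417 [0.48181562 0.01289806 0.25002184] [ 0.09736717  0.62596823 -0.20621229]
```

View pics/w1.png

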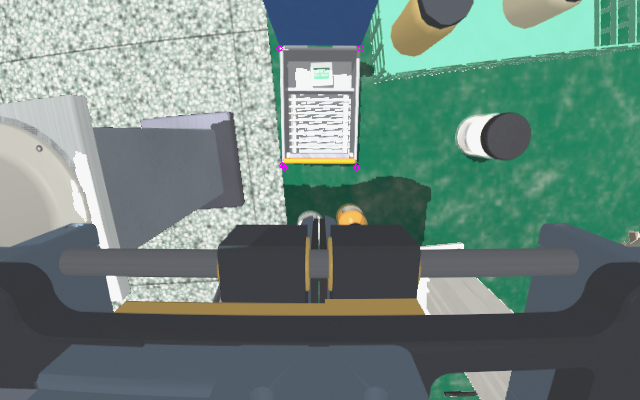

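The projected case corners land on the rim corners (282,49), (359,49), (284,166) and (357,166), so the pose holds. Next I push the flap.

Run:
```python
from h import *
f=lambda:ctrl.current_contact_force().round(1)
print(ctrl.move_l(W(-.092,.105),.12,contact_N=8),f())
r=.055;h=.016
for d in(90,78,65,52,39,26,14,5):
    t=np.radians(d);x=-.057+r*np.cos(t)-.006*np.sin(t)-h;z=.0475+r*np.sin(t)+.006*np.cos(t)
    c=ctrl.move_l(W(x,z),.08,contact_N=12);print(d,c,f(),ctrl.current_tool_pos().round(4))
    if c:break
c=ctrl.move_l(W(-.020,.047),.03,contact_N=10);print(c,f(),ctrl.current_tool_pos().round(4),ctrl.current_t())
```

```text
False [-0.1 -0.2 -0.7]
90 False [ 1.  -1.   0.4] [0.4831 0.0267 0.1026]
78 False [ 0.2 -0.1 -0.3] [0.484  0.0381 0.1026]
65 False [ 0.6 -1.2 -0.2] [0.4848 0.0504 0.0997]
52 False [-0.9 -0.   0.9] [0.4855 0.0617 0.0942]
39 False [ 0.4 -0.7  0.6] [0.4862 0.0714 0.0864]
26 False [-0.3  0.1 -0.5] [0.4868 0.0792 0.0765]
14 False [-0.1  0.1  0.2] [0.4871 0.0841 0.0663]
5 False [-0.6  1.   0.1] [0.4874 0.0863 0.058 ]
True [-5.   0.3 21.6] [0.4881 0.0858 0.0535] 8.2833
```

Run:
```python
from h import *
ctrl.move_l(W(-.020,.27),.2)
ctrl.goto(W(-.11,.27),R)
cv2.imwrite("pics/w2.png",cv2.resize(ctrl.read_camera("wrist")[0:240,200:520],None,fx=2.4,fy=2.4,interpolation=2))
print(ctrl.current_t())
```

```text
10.0167
```

View pics/w2.png

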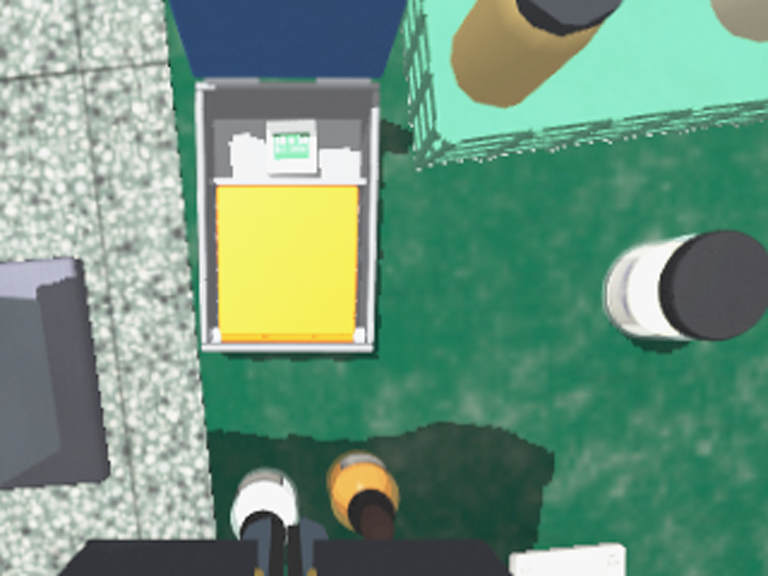

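The flap lies flat in the case and the box and droppers are untouched. Next is the cover, with a quick check of jar height first.

Run:
```python
from h import *
f=lambda:ctrl.current_contact_force().round(1)
zs=np.linspace(.02,.4,77);a=np.vstack([ray("side",[[348,172]],z) for z in zs]);b=np.vstack([ray("top",[[271,167]],z) for z in zs])
i=np.argmin(np.linalg.norm(a-b,axis=1));print("jar",a[i],b[i])
assert a[i][2]<.2
yo=.012
ctrl.goto(W(.04,.28,yo),R);ctrl.goto(W(.122,.27,yo),R)
print(ctrl.move_l(W(.122,.17,yo),.12,contact_N=8),f())
r=.110;h=.016
for d in(94,84,74,64,54,44,34,24,14,5):
    t=np.radians(d);x=.065-r*np.cos(t)+.006*np.sin(t)+h;z=.061+r*np.sin(t)+.006*np.cos(t)
    c=ctrl.move_l(W(x,z,yo),.10,contact_N=20);print(d,c,f(),ctrl.current_tool_pos().round(4))
    if c:break
else:
    c=ctrl.move_l(W(-.026,.060,yo),.03,contact_N=18);print(c,f(),ctrl.current_tool_pos().round(4))
print(ctrl.current_t())
```

```text
jar [0.60933417 0.18486911 0.11      ] [0.60057654 0.18593134 0.11      ]
False [-0.5 -0.2 -0.1]
94 False [ 0.9  0.6 -0.4] [0.4843 0.2    0.1707]
84 False [-0.6  0.8 -0.5] [0.4827 0.1809 0.1711]
74 False [0.2 0.1 0.5] [0.4813 0.1621 0.1684]
64 False [ 0.5  0.4 -0.1] [0.4799 0.1438 0.1624]
54 False [ 0.1 -0.2 -0. ] [0.4785 0.1268 0.1534]
44 False [ 1.  -0.5 -0.1] [0.4774 0.1118 0.1416]
34 False [0.7 0.3 0. ] [0.4764 0.0991 0.1275]
24 False [ 0.3  0.5 -0.7] [0.4756 0.089  0.1113]
14 False [ 0.3  0.4 -0.1] [0.4751 0.0818 0.0936]
5 False [ 0.7 -0.6  0.1] [0.4748 0.078  0.0767]
True [-4.1 -2.4 21.1] [0.4755 0.0792 0.067 ]
15.975
```

Run:
```python
from h import *
ctrl.move_l(W(-.026,.27,.012),.2)
ctrl.goto(W(-.11,.27),R)
a=cv2.resize(ctrl.read_camera("wrist")[0:240,200:520],None,fx=1.6,fy=1.6,interpolation=2)
ctrl.goto([.38,-.12,.27],R);ctrl.goto([.25,-.42,.27],R)
t=cv2.resize(ctrl.read_camera("top")[175:240,225:385],(512,208),interpolation=2)
cv2.imwrite("pics/e.png",np.vstack([a,t]))
s=ctrl.read_camera("side")[135:255,280:440];cv2.imwrite("pics/s.png",cv2.resize(s,None,fx=4,fy=4,interpolation=2))
print(ctrl.current_t(),ctrl.current_contact_force().round(1))
```

```text
19.625 [ 0.9 -0.3 -0.7]
```

View pics/e.png

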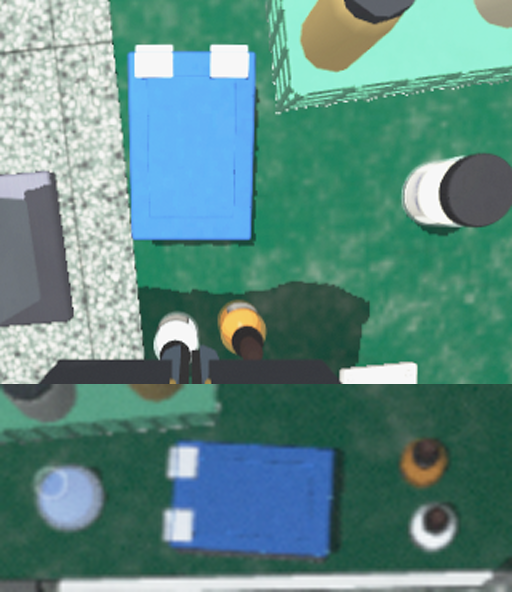

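View pics/s.png

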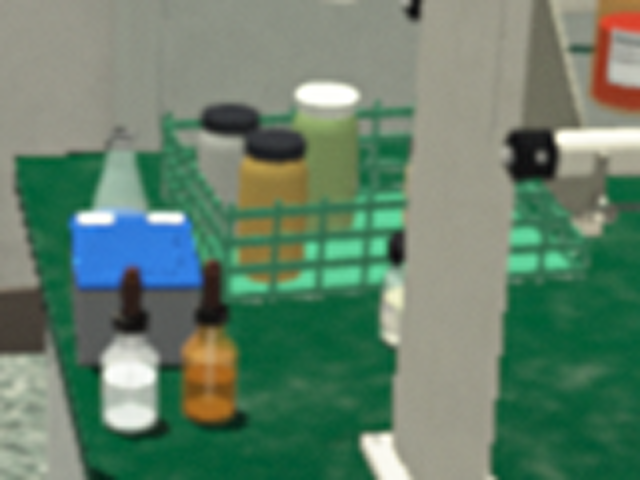

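The cover is flat on the rim in both views (side crop: cover at (135,250)), the glassware is in place and the hand is clear.

```bash
python3 -c "
from bench import ctrl
ctrl.sleep(.3);ctrl.sign_off();print(ctrl.current_t())"
```

```text
the job is handed in; nothing more can be done
the job is handed in; nothing more can be done
```

The slide case is closed and the job is handed in at about 20 s of the 54 s allowed. With the fingers shut, I pushed the orange flap over and pressed it down on the slides. Then I swung the blue cover down from its outer side and pressed it shut.

- **Flap:** the fingers met firm resistance at 53.5 mm, the stated height of the folded flap. A wrist picture taken before I moved the cover showed it lying flat, with the cover-glass box undisturbed.
- **Cover:** the fingers met firm resistance at 67.0 mm, the stated height of the shut cover. The wrist, top and side pictures all show it flat on the rim.
- **Glassware:** the droppers and flask looked unmoved in the last pictures. The petri dish was out of their frame, but no hand motion was meant to go near it.
- **Forces:** the highest force I read was about 22 N at the fingertips, during the two presses.

The hand finished well clear of the case. No check failed or disagreed.

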